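# Drive the worn bush out of the grinder carrier with a drift

### The arm

A 6-joint arm with a two-finger parallel gripper is mounted at the origin on a cart in front of the work surface, level with it; the furniture and walls round the work are solid. World frame = base frame: x ahead of the robot, y to its left, z up, the work surface at z = 0. Lengths are in mm, angles in rad, forces in N, time in s.
With the tool pointing down it reaches from about 375 to 750 mm from the base axis. Payload 9 kg.
Tool frame: the origin (TCP) lies between the finger pads; the fingertips stand robot.tip_extent ahead of it and the grasp point (between the pads) is the TCP (robot.tip_extent is the distance from the TCP to the fingertips, in mm); z points along the fingers, y is the line along which they close (so a half turn about z gives the same grasp; the last joint's range is limited). The gripper opens to 85 mm and grips with 20 to 120 N. Pads are 22 mm wide; open, the fingers measure 114 mm over their backs; the gripper's body (76 mm by 85 mm) begins 54 mm behind the grasp point. The pads swing forward as they close: fully open they stand 13 mm farther back than shut.
Start: joints at [1.067, 0.104, 0.097, 1.564, 0, 1.353], TCP at [169.158, 575.691, 250.331] pointing down, gripper open.
Joint ranges: [-2.99, 2.99], [-0.84, 1.86], [-1.1, 1.16], [-1.84, 2.11], [-1.51, 1.56], [-3.14, 3.14]. Speed limits (rad/s): [2.22, 2.22, 2.57, 3.14, 3.14, 3.14].

### API

Orientations are given as a unit quaternion [w, x, y, z].
In Python, from rig import robot gives the robot as it stands. The module is installed in compiled form; this text tells all that it offers.
- The arm moves only by the tool jog_arm, never from a script. Its argument "plan" is a list of rows, each an object with "linear": the shift along the tool's x, y, z in cm, a list of three; "turn": the turn, a rotation vector about the tool's x, y, z in degrees, a list of three; "grip": the opening, from 0 (shut) to 1 (fully open). A call has 1 to 8 rows; each row shifts and turns the commanded pose from where the row before left it, along the tool's axes as they then stand; what a row does not reach is not made up. A row lasts 1/8 s, in which the tool goes at most 62.5 mm and 10.7 degrees, less where a joint would pass 70% of its speed; a pose out of reach is approached as far as the arm can. A call is refused whole if a number of a shift passes 6.25 or a number of a turn 10.7, either way. A call with a gripper value outside its range is refused whole. The fingers move at their own pace and stop on an object; the grip force is fixed at half the most. Time passes only in rows, so rows that do not move let the fingers close. It gives the time, the measured TCP pose, the force, the opening and the grip force at its end, in the units of the state.
- robot.get_obs(): the state, without advancing time (a new reading comes with each control period).
- robot.read_camera(name): name is "scene" or "side" or "wrist"; returns (picture, depth): 400x640x3 uint8, blue, green, red; 400x640 float32, mm along the optical axis (not along the pixel's ray), 0 where there is no reading.
- robot.camera_model(name): a dict with "fx", "fy", "cx", "cy" (pixels), "dist_coeffs" ([k1, k2, p1, p2, k3] as OpenCV has them; the pictures are not rectified), "R" (3x3) and "t" (3): a world point X has camera coordinates R X + t. Camera axes: x right, y down, z forward; pixel columns grow to the right and rows downward; lengths in mm; the calibration is good to about 2 mm. A picture is of the moment at which its call begins: read the wrist's pose just before it. camera_model takes no time and is no camera call; for the wrist camera it gives the pose at the moment of the call.
- robot.hand_in(): hands the job in; it is judged then, once.
The state is a dict: "clock": time; "joints": joint angles; "joint_velocities": joint speeds; "effort": joint torques, N m; "tool_pos": TCP position; "eef_rot": TCP orientation; "contact_force": force on the tool from outside, world axes, zero at the start; "moment": the same for the moment, N m; "gripper_width": opening from 0.0 (shut) to 1.0 (fully open); "finger_force": force on a finger pad.
Only numpy, scipy, OpenCV 4.12 (cv2) and the standard library are available. Lean on these libraries where they do the work, as an engineer would, in place of code of your own. Each camera call takes 0.05 s, during which the arm holds its last target. There are 200 camera calls.

### The job

Take the blue-handled brass drift out of its wooden holder and with its tip gently and slowly push the tight orange bush down out of the bore of the sprung aluminium carrier into the steel basket beneath. Feel for the moment it gives way and stop there: do not force it, do not bump the carrier or let the drift's collar press on it, and keep the fingers off the bush. Then put the drift back upright in its holder, fully home on its collar, and leave the basket and the other things around where they are.

Things in the scene. Friction and masses are not known exactly. Their poses are not given: they have to be found in the camera images.
- drift: Loose drift, about 0.12 kg, upright in the holder at the start. From its flat tip up: brass shank 11 mm in diameter, 36 mm long; brass stop collar 26 mm in diameter, 5 mm thick; round blue handle 18 mm in diameter, 63 mm long (41 to 104 mm from the tip). Origin at the centre of the tip, z along the axis toward the handle.
- holder: Fixed wooden block 56 x 56 x 45 mm high with a vertical through hole 16 mm in diameter (chamfered mouth) in its middle. Origin at the centre of its underside, z up. With the drift fully home its tip is 9 mm above the block's underside.
- stand: Fixed press-out stand: dark steel base 104 x 104 x 8 mm and four upright posts 10 mm in diameter at x, y = +-35 mm, their black caps reaching 112 mm above the base's underside. The aluminium carrier rides on the posts. Origin at the centre of the base's underside, z up; the bore's axis is the z axis of the stand.
- bore_mouth (a point): Centre of the bore's mouth on top of the aluminium carrier (86 x 86 x 30 mm; top 100 mm above the stand's underside). Bore vertical, 20 mm in diameter, right through, 3 mm chamfer. The carrier rests on springs: pushed with more than 4 to 9 N (varies) it sinks, by 3 to 15 mm before the bush lets go (20 mm at most), then springs back up; this point moves with it.
- bush: Loose orange nylon bush, 24 mm long, 18 mm in diameter, groove round its middle, flat top 14 mm in diameter. Origin at the centre of its bottom, z up. It starts in the bore, its top 14 mm below the bore's mouth, bottom 8 mm proud below. About 50 g.
- basket: Loose steel filter basket, 65 mm in diameter over its rim, 31 mm high, open at the top, standing on the stand's base under the bore. Origin at the centre of its underside, z up.
- milk_jug: Loose steel milk jug, 119 x 84 x 99 mm, a bystander behind the stand. Origin at the centre of its underside.
- coffee_scoop: Loose white coffee scoop, 136 mm long, lying on the surface, a bystander. Origin under its middle.
- bush_top (a point): Centre of the bush's top face, 24 mm above its origin. Four sprung, damped balls grip the groove: pushed at about 10 mm/s the bush resists with 9 to 15 N, far more if pushed fast. After 3 to 5 mm of travel in the bore the resistance drops suddenly to almost nothing and it falls out. With the tip 21 mm below this starting height the drift's collar meets the unloaded carrier.

How it is judged (in metres and radians):
On the way, in this order (a step that is already met when the one before it is completed fails the run):
1. the drift's tip is in the bore, above the bush (horizontal distance between drift and bore_mouth below 0.008 m and z of drift in the frame of bore_mouth below -0.004 m and z of bush in the frame of stand above 0.045 m), for 0.05 s.
2. the drift bears on the bush with more than 5 N (contact force between drift and bush above 5 N and horizontal distance between drift and bore_mouth below 0.008 m), for 0.1 s.
3. the bush has dropped into the basket (horizontal distance between bush and basket below 0.028 m and z of bush in the frame of basket between -0.002 and 0.03 m), for 0.2 s.
At the end, for the whole second after the job is handed in: The bush lies at rest in the basket (origin within 28 mm of the basket's axis and below its rim); the drift stands released and at rest in the holder's hole, within 5 mm of its centre, collar within 3 mm of the top, tilted less than 0.12 rad (all of step 3 and linear speed of each of bush, drift below 0.02 m/s and horizontal distance between drift and holder below 0.005 m and z of drift in the frame of holder between 0.006 and 0.012 m and angle between drift's own z axis and vertical below 0.12 rad); the robot touches nothing.
It fails at once if the drift presses on the bush with more than 20 N (contact force between drift and bush above 20 N).
It fails at once if the drift presses on the stand or carrier with more than 7 N (contact force between drift and stand above 7 N).
It fails at once if the gripper or arm pushes the stand or carrier with more than 10 N (contact force between any of the fingers, the arm and stand above 10 N).
It fails at once if the fingers touch the bush (contact force between the fingers and bush above 0.5 N).
It fails at once if the basket is shifted more than 12 mm, or the milk jug or the coffee scoop more than 20 mm (distance of basket from where it was at the start of the episode above 0.012 m or distance of any of milk_jug, coffee_scoop from where it was at the start of the episode above 0.02 m).
It also fails if it takes over 70 s, if anything falls off the work surface, if the arm or the gripper's body presses on something with over 40 N, if the wrist force passes 120 N, or if a joint passes its speed limit or range.

## Working session

There is one attempt and no reset: what is moved stays moved. The work goes in short steps, Python scripts to look and compute and a tool call to move; the robot and the scene stay as the last step left them, time stands still between calls to the robot, and variables do not carry over. Pictures are saved under pics/ and viewed, at most 10 in all, crops included, and the job is handed in when it is done.

Besides the shell and the picture viewer there is one more tool, called by a JSON object that holds its "name" and its "arguments". jog_arm: Moves the arm, as the interface text tells. Its arguments: {"type":"object","properties":{"plan":{"type":"array","items":{"type":"object","properties":{"linear":{"type":"array","items":{"type":"number"}},"turn":{"type":"array","items":{"type":"number"}},"grip":{"type":"number"}}}}},"required":["plan"]}

```bash
mkdir -p pics
cat > h.py <<'E'
import numpy as np, cv2
from rig import robot
def snap(n,f):
    m=robot.camera_model(n); p,d=robot.read_camera(n); cv2.imwrite(f'pics/{f}.png',p); np.savez(f'{f}.npz',p=p,d=d,**{k:np.array(v) for k,v in m.items()}); return p,d,m
def cloud(p,d,m):
    K=np.array([[m['fx'],0,m['cx']],[0,m['fy'],m['cy']],[0,0,1.]])
    v,u=np.nonzero(d>0)
    q=cv2.undistortPoints(np.stack([u,v],1).astype(float)[:,None],K,np.array(m['dist_coeffs'],float))[:,0]
    z=d[v,u]; C=np.c_[q*z[:,None],z]
    W=(C-np.array(m['t']).ravel())@np.array(m['R'])
    out=np.full(d.shape+(3,),np.nan); out[v,u]=W; return out
E
python3 - <<'E'
from h import *
ps=[snap(n,n+'0') for n in('scene','side','wrist')]
im=np.vstack([np.hstack([ps[0][0],ps[1][0]])]); cv2.imwrite('pics/a.png',cv2.resize(im,(800,250)))
cv2.imwrite('pics/m.png',cv2.resize(np.vstack([np.hstack([ps[0][0],ps[1][0]]),np.hstack([ps[2][0],ps[2][0]*0])]),(800,500),interpolation=cv2.INTER_AREA))
o=robot.get_obs();print(o, robot.tip_extent)
for p,d,m in ps:
    W=cloud(p,d,m); h=cv2.cvtColor(p,cv2.COLOR_BGR2HSV)
    b=(h[...,0]>95)&(h[...,0]<130)&(h[...,1]>120)&(h[...,2]>50)
    v,u=np.nonzero(b); print(len(v), -(np.array(m['R']).T@np.array(m['t']).ravel()))
    if len(v): print(np.median(u),np.median(v),np.nanpercentile(W[b],[5,50,95],axis=0))
E
```

```text
{'clock': 0.15, 'joints': array([1.06726114e+00, 1.04564024e-01, 9.66668616e-02, 1.56390453e+00,
       4.00097632e-05, 1.35308486e+00]), 'joint_velocities': array([ 0.00068526, -0.00249396,  0.00239679, -0.00072688,  0.00100985,
        0.00248283]), 'effort': array([ 3.50909599e-03, -5.57357347e+01,  5.04005814e+01,  1.25654577e-02,
       -2.69317015e-04,  2.98929479e-05]), 'tool_pos': array([169.04256892, 575.45781478, 249.71026964]), 'eef_rot': array([-1.96093483e-04,  1.42425880e-01,  9.89805342e-01, -4.63289794e-04]), 'contact_force': array([ 0.1301589 , -0.08190047,  0.63007868]), 'moment': array([-0.04095174,  0.01414103,  0.01629794]), 'finger_force': 0.0, 'gripper_width': 1.0015461878823553} 19.0
1775 [ -30.43210285 -890.0150831   667.91702959]
287.0 349.0 [[ 418.76483855 -195.25314886 -601.73106772]
 [ 459.13668794  160.69681151 -485.448916  ]
 [ 533.79925063  261.27313752   85.78415096]]
997 [-403.03286398 -568.16683808  970.00238075]
305.0 317.0 [[ 429.12306802 -194.897598   -542.68667642]
 [ 471.72862529   79.13858184 -472.05571377]
 [ 538.84986133  260.29825815   96.62549616]]
1389 [ 96.656174   597.5072223  372.61742683]
256.0 256.0 [[ 413.41105453   10.62189708 -606.0599982 ]
 [ 463.37443773  240.0606532  -494.62210014]
 [ 553.27411062  290.82765125 -454.44185898]]
```

View pics/m.png

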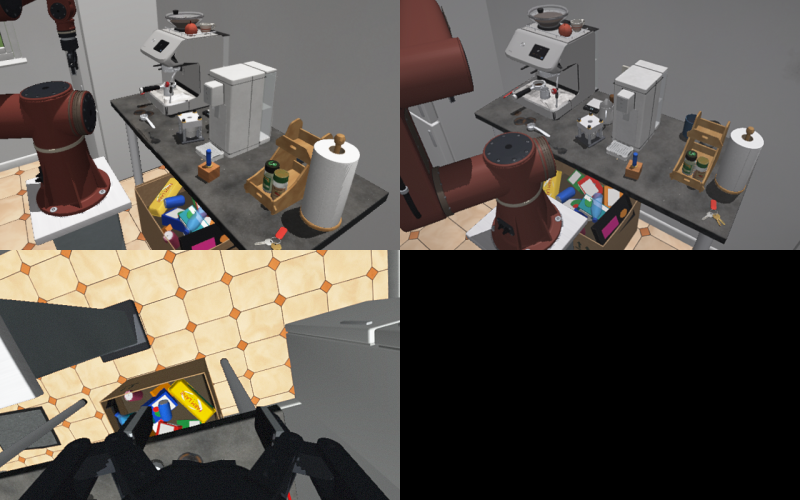

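The holder with its blue drift is at about (333,262) in the scene picture, and the stand is at about (304,200) next to the white grinder. I'll measure both from the clouds and enlarge them.

Run:
```python
from h import *
crops=[]
for n in('scene0','side0'):
    f=np.load(n+'.npz'); p,d=f['p'],f['d']; W=cloud(p,d,f); h=cv2.cvtColor(p,cv2.COLOR_BGR2HSV)
    X,Y,Z=W[...,0],W[...,1],W[...,2]
    b=(h[...,0]>95)&(h[...,0]<130)&(h[...,1]>120)&(Z>20)&(Z<140)
    print(n,'blue',b.sum(),np.nanpercentile(W[b],[2,25,50,75,98],axis=0).round(1).tolist())
    c=np.nanmedian(W[b],axis=0)
    near=(abs(X-c[0])<60)&(abs(Y-c[1])<60)
    t=near&(abs(Z-45)<4); print('holder top',t.sum(),cv2.minAreaRect(W[t][:,:2].astype(np.float32)))
    # carrier top
    t=(abs(Z-100)<5)&(h[...,1]<60)&(h[...,2]>110)&(Y>50)&(Y<500)&(X>300)&(X<700)
    k,l,s,ce=cv2.connectedComponentsWithStats(t.astype(np.uint8))
    for i in range(1,k):
        if s[i,4]>80: q=W[l==i]; print('plane',ce[i].round(),s[i,4],np.median(q,axis=0).round(1),cv2.minAreaRect(q[:,:2].astype(np.float32)))
    a=(260,140) if n=='scene0' else (270,130)
    x0,y0=(250,130) if n=='scene0' else (260,130)
    if n=='side0': x0,y0=900-640,130
    crops.append(cv2.resize(p[y0:y0+180,x0:x0+150],None,fx=2.6,fy=2.6,interpolation=cv2.INTER_CUBIC))
cv2.imwrite('pics/c.png',np.hstack(crops))
```

```text
scene0 blue 170 [[428.4, -200.0, 53.3], [430.5, -197.4, 70.9], [432.4, -195.4, 87.7], [435.4, -192.3, 103.7], [440.6, -185.0, 114.4]]
holder top 327 ((437.6271667480469, -190.58529663085938), (59.363460540771484, 58.5534553527832), 9.591704368591309)
plane [302. 187.] 366 [521.3  93.  100.2] ((524.212646484375, 89.36593627929688), (90.47370147705078, 87.8101577758789), 78.38728332519531)
side0 blue 125 [[426.8, -296.3, 52.9], [429.7, -197.0, 75.3], [431.4, -193.4, 90.0], [435.1, -190.2, 106.3], [775.7, -184.7, 113.3]]
holder top 258 ((437.3659362792969, -191.29551696777344), (58.19064712524414, 56.602325439453125), 11.268929481506348)
plane [303. 194.] 412 [523.8  91.3  98.3] ((522.487548828125, 91.17445373535156), (82.4983901977539, 92.65380859375), 85.44159698486328)
```

View pics/c.png

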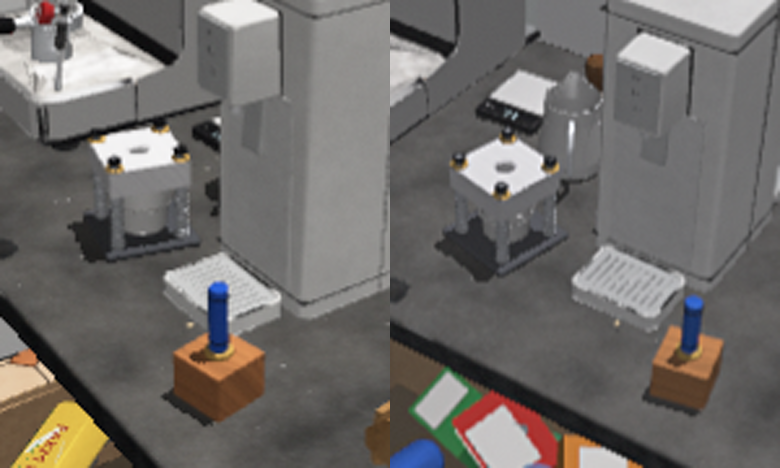

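The stand is at about (523,90) and the holder at about (437,-191), with the grinder between them and farther back. I'll check the obstacle heights before crossing.

Run:
```python
from h import *
P=[]
for n in('scene0','side0'):
    f=np.load(n+'.npz'); P.append(cloud(f['p'],f['d'],f).reshape(-1,3))
P=np.vstack(P);P=P[~np.isnan(P[:,0])]
ys=list(range(-330,630,40)); print('x\\y',ys)
for x in range(340,700,30):
    r=[]
    for y in ys:
        q=P[(P[:,0]>=x)&(P[:,0]<x+30)&(P[:,1]>=y)&(P[:,1]<y+40)]
        r.append(int(np.percentile(q[:,2],98)) if len(q)>3 else -999)
    print(x,r)
```

```text
x\y [-330, -290, -250, -210, -170, -130, -90, -50, -10, 30, 70, 110, 150, 190, 230, 270, 310, 350, 390, 430, 470, 510, 550, 590]
340 [1, 1, 2, 2, 2, 1, 2, 2, 1, 1, 1, 2, 2, 2, 2, 2, 2, 2, 2, 2, 1, 2, 1, 1]
370 [2, 2, 3, 3, 2, 2, 2, 2, 3, 2, 2, 3, 3, 2, 3, 4, 2, 15, 3, 3, 3, 3, 2, 2]
400 [3, 3, 46, 100, 45, 2, 2, 2, 3, 2, 3, 2, 3, 2, 3, 12, 20, 20, 16, 5, 3, 3, 3, 2]
430 [2, 3, 46, 113, 46, 2, 2, 2, 2, 3, 3, 2, 2, 3, 2, 3, 3, 20, 2, 3, 4, 2, 4, 1]
460 [32, 2, 43, 47, 41, 22, 22, 21, 2, 110, 100, 94, 3, 2, 2, 2, 3, 3, 4, 3, 95, 107, 3, 2]
490 [4, 3, 3, 2, 10, 299, 301, 22, 2, 101, 102, 111, 3, 2, 2, 312, 317, 316, 315, 315, 315, 312, 311, 39]
520 [4, 3, 3, 2, 3, 301, 302, 22, 2, 110, 101, 101, 2, 2, 2, 335, 342, 345, 343, 340, 338, 336, 335, 327]
550 [4, 3, 3, 2, 326, 328, 328, 328, 322, 108, 109, 114, 0, 2, 2, 361, 366, 367, 367, 364, 362, 360, 360, 351]
580 [4, 3, 3, 2, 328, 330, 330, 330, 328, 3, 3, 6, -999, 2, 3, 382, 384, 384, 383, 383, 383, 382, 382, 377]
610 [166, 4, 2, 2, 328, 330, 330, 330, 328, 69, 82, 3, 2, 0, 1, 386, 388, 388, 388, 388, 388, 387, 387, 388]
640 [3, 4, 2, 2, 328, 330, 330, 330, 327, 40, 89, 91, 2, 2, 1, 387, 423, 418, 459, 469, 470, 469, 412, 385]
670 [5, 4, 2, 2, 329, 330, 330, 331, 328, 88, 88, 90, 8, 11, 13, 398, 442, 441, 469, 471, 492, 471, 470, 383]
```

{"name": "jog_arm", "arguments": {"plan": [{"linear":[-4.2,-3.6,0],"grip":1},{"linear":[-4.2,-3.6,0],"grip":1},{"linear":[-4.2,-3.6,0],"grip":1},{"linear":[-4.2,-3.6,0],"grip":1},{"linear":[-4.2,-3.6,0],"grip":1},{"linear":[-4.2,-3.6,0],"grip":1},{"linear":[-4.2,-3.6,0],"grip":1},{"linear":[0,0,0],"grip":1}]}}

```text
validation failed for argument at $.pl...
```

{"name": "jog_arm", "arguments": {"plan": [{"linear":[-1.7,-5.1,0],"grip":1},{"linear":[-1.7,-5.1,0],"grip":1},{"linear":[-1.7,-5.1,0],"grip":1},{"linear":[-1.7,-5.1,0],"grip":1},{"linear":[-1.7,-5.1,0],"grip":0.7},{"linear":[-1.7,-5.1,0],"grip":0.7},{"linear":[-1.7,-5.1,0],"grip":0.7},{"linear":[-1.7,-5.1,0],"grip":0.7}]}}

```text
validation failed for argument at $.pl...
```

Run:
```python
from h import *
o=robot.get_obs();print(o['tool_pos'],o['joints'],o['eef_rot'],o['clock'])
p,d,m=snap('wrist','w1')
R=np.array(m['R']);t=np.array(m['t']).ravel()
print(R.T[:,2],-R.T@t)
W=cloud(p,d,m);h=cv2.cvtColor(p,cv2.COLOR_BGR2HSV)
b=(h[...,0]>95)&(h[...,0]<130)&(h[...,1]>120)&(W[...,2]>20)&(W[...,2]<140)&(abs(W[...,0]-437)<60)
print(b.sum(),np.nanpercentile(W[b],[2,25,50,75,98],axis=0).round(1).tolist())
t=(abs(W[...,2]-114)<4)&b
if t.sum():print('top',t.sum(),W[t].mean(0),cv2.minEnclosingCircle(W[t][:,:2].astype(np.float32)))
```

```text
[169.04256892 575.45781478 249.71026964] [1.06726114e+00 1.04564024e-01 9.66668616e-02 1.56390453e+00
 4.00097632e-05 1.35308486e+00] [-1.96093483e-04  1.42425880e-01  9.89805342e-01 -4.63289794e-04] 0.15
[ 0.28330052 -0.08506357 -0.95525128] [ 96.66771566 597.52792928 372.72090033]
0 [nan, nan, nan]
  return np.nanmean(a, axis, out=out, keepdims=keepdims)
```

View pics/w1.png

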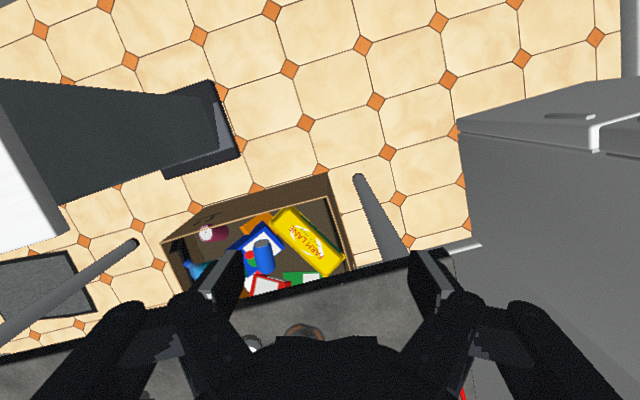

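The arm hasn't moved, because both moves were refused. The wrist picture still shows only the floor. I'll add "turn" to every row.

{"name": "jog_arm", "arguments": {"plan": [{"linear":[-4.2,-3.6,0],"turn":[0,0,0],"grip":1},{"linear":[-4.2,-3.6,0],"turn":[0,0,0],"grip":1},{"linear":[-4.2,-3.6,0],"turn":[0,0,0],"grip":1},{"linear":[-4.2,-3.6,0],"turn":[0,0,0],"grip":1},{"linear":[-4.2,-3.6,0],"turn":[0,0,0],"grip":1},{"linear":[-4.2,-3.6,0],"turn":[0,0,0],"grip":1},{"linear":[-4.2,-3.6,0],"turn":[0,0,0],"grip":1},{"linear":[0,0,0],"turn":[0,0,0],"grip":1}]}}

```text
clock: 1.2
tool_pos: [381.8, 248.3, 250.1]
eef_rot: [0.0, 0.145, 0.989, -0.0]
contact_force: [0.0, 0.3, -0.6]
gripper_width: 1.003
finger_force: 0.0
```

{"name": "jog_arm", "arguments": {"plan": [{"linear":[-1.7,-5.1,0],"turn":[0,0,0],"grip":1},{"linear":[-1.7,-5.1,0],"turn":[0,0,0],"grip":1},{"linear":[-1.7,-5.1,0],"turn":[0,0,0],"grip":1},{"linear":[-1.7,-5.1,0],"turn":[0,0,0],"grip":1},{"linear":[-1.7,-5.1,0],"turn":[0,0,0],"grip":0.7},{"linear":[-1.7,-5.1,0],"turn":[0,0,0],"grip":0.7},{"linear":[-1.7,-5.1,0],"turn":[0,0,0],"grip":0.7},{"linear":[-1.7,-5.1,0],"turn":[0,0,0],"grip":0.7}]}}

```text
clock: 2.2
tool_pos: [395.8, -179.8, 250.4]
eef_rot: [0.0, 0.142, 0.99, 0.0]
contact_force: [1.7, 0.2, 1.0]
gripper_width: 0.7
finger_force: 0.0
```

```bash
cat > look.py <<'E'
from h import *
import sys
o=robot.get_obs();print(o['tool_pos'],o['joints'].round(2),o['eef_rot'].round(4),o['clock'],o['gripper_width'])
p,d,m=snap('wrist',sys.argv[1])
W=cloud(p,d,m);h=cv2.cvtColor(p,cv2.COLOR_BGR2HSV)
b=(h[...,0]>95)&(h[...,0]<130)&(h[...,1]>120)&(W[...,2]>20)&(W[...,2]<140)&(abs(W[...,0]-437)<60)
print(b.sum())
t=(abs(W[...,2]-113)<4)&b
if t.sum():print('top',t.sum(),np.median(W[t],0),cv2.minEnclosingCircle(W[t][:,:2].astype(np.float32)))
t=(abs(W[...,2]-45)<4)&(abs(W[...,0]-437)<60)
if t.sum():print('block',t.sum(),cv2.minAreaRect(W[t][:,:2].astype(np.float32)))
E
python3 look.py w2
```

```text
[ 395.75784376 -179.8068436   250.38517207] [-0.73 -0.41 -0.37  1.61  0.   -0.44] [3.000e-04 1.421e-01 9.899e-01 1.000e-04] 2.2 0.7002593789576309
460
top 227 [ 436.56608268 -188.47637371  112.07301585] ((454.58709716796875, -65.50743103027344), 132.76852416992188)
block 1670 ((448.7260437011719, -160.89816284179688), (601.681396484375, 87.60301208496094), 89.29138946533203)
```

View pics/w2.png

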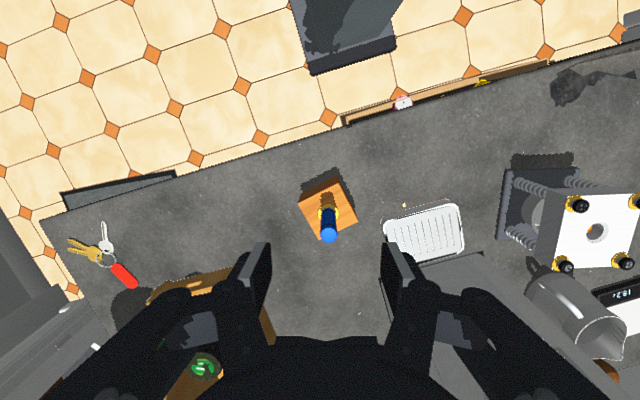

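The drift handle shows at (328,230), between the fingers, and the stand's bore at (597,232). I'll move over the drift and lower partway.

{"name": "jog_arm", "arguments": {"plan": [{"linear":[-2.1,0.1,0],"turn":[0,0,0],"grip":0.7},{"linear":[-2.1,0.1,0],"turn":[0,0,0],"grip":0.7},{"linear":[0,0,4],"turn":[0,0,0],"grip":0.7},{"linear":[0,0,4],"turn":[0,0,0],"grip":0.7},{"linear":[0,0,0],"turn":[0,0,0],"grip":0.7}]}}

```text
clock: 2.88
tool_pos: [435.3, -186.6, 167.6]
eef_rot: [-0.002, 0.142, 0.99, 0.002]
contact_force: [-0.6, -0.1, 1.5]
gripper_width: 0.699
finger_force: 0.0
```

```bash
sed -i "s/<60)$/<60)\&(abs(W[...,1]+190)<45)/" look.py; python3 look.py w3
python3 - <<'E'
from h import *
# white carrier top from w2
f=np.load('w2.npz');W=cloud(f['p'],f['d'],f);p=f['p'];h=cv2.cvtColor(p,cv2.COLOR_BGR2HSV)
t=(abs(W[...,2]-100)<5)&(h[...,1]<40)&(h[...,2]>180)&(abs(W[...,0]-523)<70)&(abs(W[...,1]-90)<70)
print(t.sum(),np.median(W[t],0),cv2.minAreaRect(W[t][:,:2].astype(np.float32)))
E
```

```text
[ 435.31169113 -186.61201113  167.55687937] [-0.68 -0.28 -0.42  1.44  0.   -0.4 ] [-0.0023  0.1419  0.9899  0.0016] 2.875 0.6993884981504095
901
top 475 [ 436.54222005 -188.62531879  112.22910464] ((437.3885498046875, -188.91419982910156), 8.897480964660645)
block 2621 ((437.60150146484375, -189.25765991210938), (56.41999816894531, 56.27135467529297), 11.162688255310059)
4172 [522.70329072  93.75939993  99.19041093] ((524.2266845703125, 91.96604919433594), (88.59403228759766, 87.41280364990234), 76.46241760253906)
```

View pics/w3.png

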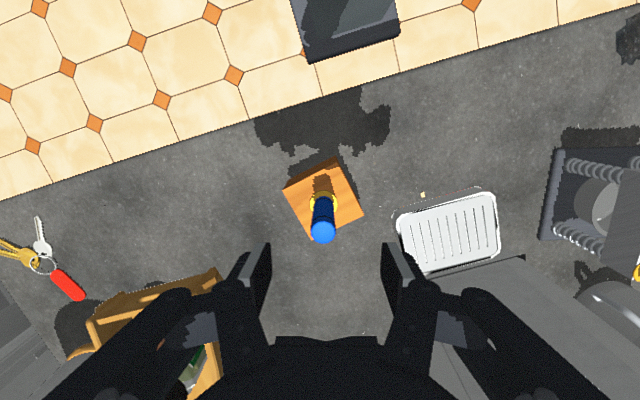

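The drift is at (437.4,-189.1), within 3 mm of the TCP, with the blue handle at (322,230). I'll correct that, descend and grip.

{"name": "jog_arm", "arguments": {"plan": [{"linear":[-0.25,-0.2,2.5],"turn":[0,0,0],"grip":0.7},{"linear":[0,0,2.5],"turn":[0,0,0],"grip":0.7},{"linear":[0,0,2.3],"turn":[0,0,0],"grip":0.7},{"linear":[0,0,0],"turn":[0,0,0],"grip":0.7},{"linear":[0,0,0],"turn":[0,0,0],"grip":0.7}]}}

```text
clock: 3.55
tool_pos: [439.3, -191.9, 99.5]
eef_rot: [0.001, 0.142, 0.99, -0.001]
contact_force: [0.2, -0.2, 0.1]
gripper_width: 0.697
finger_force: 0.0
```

```bash
python3 look.py w4
```

```text
[ 439.33754972 -191.8798603    99.51373772] [-0.69 -0.25 -0.51  1.3   0.   -0.4 ] [ 1.100e-03  1.423e-01  9.898e-01 -6.000e-04] 3.55 0.6971703798932007
2464
top 1103 [ 436.14202288 -188.47436312  112.22036838] ((433.06640625, -188.56008911132812), 41.645477294921875)
block 4677 ((437.6748352050781, -189.17404174804688), (56.777740478515625, 56.26542282104492), 11.245489120483398)
```

{"name": "jog_arm", "arguments": {"plan": [{"linear":[0.25,0.2,0.5],"turn":[0,0,0],"grip":0.7},{"linear":[0,0,0],"turn":[0,0,0],"grip":0.7},{"linear":[0,0,0],"turn":[0,0,0],"grip":0.7}]}}

```text
clock: 3.98
tool_pos: [436.5, -188.6, 92.4]
eef_rot: [0.0, 0.142, 0.99, 0.0]
contact_force: [-0.5, -0.2, 0.5]
gripper_width: 0.7
finger_force: 0.0
```

{"name": "jog_arm", "arguments": {"plan": [{"linear":[0,0,0],"turn":[0,0,0],"grip":0.4},{"linear":[0,0,0],"turn":[0,0,0],"grip":0},{"linear":[0,0,0],"turn":[0,0,0],"grip":0},{"linear":[0,0,0],"turn":[0,0,0],"grip":0},{"linear":[0,0,0],"turn":[0,0,0],"grip":0},{"linear":[0,0,0],"turn":[0,0,0],"grip":0}]}}

```text
clock: 4.72
tool_pos: [436.6, -188.8, 92.4]
eef_rot: [0.0, 0.142, 0.99, -0.0]
contact_force: [-1.2, -0.8, 3.2]
gripper_width: 0.193
finger_force: 58.4
```

{"name": "jog_arm", "arguments": {"plan": [{"linear":[0,0,-1],"turn":[0,0,0],"grip":0},{"linear":[0,0,-2],"turn":[0,0,0],"grip":0},{"linear":[0,0,-3],"turn":[0,0,0],"grip":0},{"linear":[0,0,-4],"turn":[0,0,0],"grip":0},{"linear":[0,0,-4],"turn":[0,0,0],"grip":0},{"linear":[4,-1,0],"turn":[0,0,0],"grip":0},{"linear":[1,3,0],"turn":[0,0,0],"grip":0},{"linear":[0,0,0],"turn":[0,0,0],"grip":0}]}}

```text
clock: 5.72
tool_pos: [394.0, -154.3, 232.9]
eef_rot: [0.0, 0.142, 0.99, 0.0]
contact_force: [-0.3, 0.1, -1.4]
gripper_width: 0.192
finger_force: 58.8
```

Run:
```python
from h import *
o=robot.get_obs();print(o['tool_pos'],o['eef_rot'].round(4),o['contact_force'],o['gripper_width'])
for n in('scene','side'):
    p,d,m=snap(n,n+'1');W=cloud(p,d,m);h=cv2.cvtColor(p,cv2.COLOR_BGR2HSV)
    u=cv2.projectPoints(o['tool_pos'].reshape(1,3).astype(float),cv2.Rodrigues(np.array(m['R'],float))[0],np.array(m['t'],float),np.array([[m['fx'],0,m['cx']],[0,m['fy'],m['cy']],[0,0,1.]]),np.array(m['dist_coeffs'],float))[0].ravel().astype(int)
    print(n,u)
    near=np.linalg.norm(W[...,:2]-o['tool_pos'][:2],axis=-1)<25
    b=near&(h[...,1]>110)&(W[...,2]>120)&(W[...,2]<245)
    q=W[b]
    for z in range(130,240,8):
        s=q[abs(q[:,2]-z)<4]
        if len(s)>1: print(z,len(s),s.mean(0).round(1))
    cv2.imwrite(f'pics/{n}1c.png',cv2.resize(p[u[1]-50:u[1]+80,u[0]-65:u[0]+65],None,fx=3,fy=3,interpolation=cv2.INTER_CUBIC))
cv2.imwrite('pics/cc.png',np.hstack([cv2.imread('pics/scene1c.png'),cv2.imread('pics/side1c.png')]))
```

```text
[ 394.02584495 -154.28719686  232.94456041] [4.000e-04 1.418e-01 9.899e-01 1.000e-04] [-0.27252446  0.12149458 -1.37631435] 0.19230611339492595
scene [306 189]
154 15 [ 393.2 -157.8  155. ]
162 14 [ 393.2 -158.2  162.4]
170 16 [ 393.3 -158.4  169.7]
178 14 [ 393.2 -158.5  177.7]
186 19 [ 390.7 -163.   188.2]
194 33 [ 392.5 -161.4  193.4]
202 26 [ 391.9 -160.7  201.9]
210 9 [ 390.9 -161.   207.2]
side [357 212]
154 4 [ 392.5 -158.4  155. ]
162 7 [ 391.4 -158.5  162.1]
170 6 [ 391.6 -158.4  169.8]
178 2 [ 390.  -161.2  176.7]
186 21 [ 391.3 -160.4  188. ]
194 9 [ 389.3 -159.1  194.8]
202 16 [ 388.6 -158.7  201.8]
210 8 [ 387.7 -154.9  209.8]
218 9 [ 387.1 -155.   218.1]
226 8 [ 387.9 -153.4  226.4]
234 9 [ 388.  -153.5  233.5]
```

View pics/cc.png

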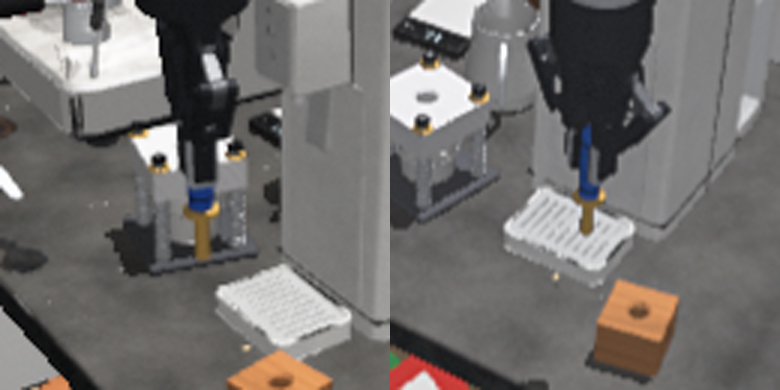

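The drift hangs upright in the grip, with its tip about 83 mm below the TCP. I'll cross toward the stand and measure the bore from close by.

{"name": "jog_arm", "arguments": {"plan": [{"linear":[0.6,5.4,0],"turn":[0,0,0],"grip":0},{"linear":[0.6,5.4,0],"turn":[0,0,0],"grip":0},{"linear":[0.6,5.4,0],"turn":[0,0,0],"grip":0},{"linear":[0.6,5.4,0],"turn":[0,0,0],"grip":0},{"linear":[-4,3,0],"turn":[0,0,0],"grip":0},{"linear":[-4,0,0],"turn":[0,0,0],"grip":0},{"linear":[0,0,0],"turn":[0,0,0],"grip":0}]}}

```text
clock: 6.7
tool_pos: [518.9, 64.2, 230.6]
eef_rot: [-0.001, 0.142, 0.99, -0.0]
contact_force: [-1.8, 0.1, -2.2]
gripper_width: 0.196
finger_force: 59.1
```

```bash
cat > bore.py <<'E'
from h import *
import sys
o=robot.get_obs();print(o['tool_pos'],o['eef_rot'].round(4),o['clock'])
def bore(p,d,m):
    W=cloud(p,d,m);h=cv2.cvtColor(p,cv2.COLOR_BGR2HSV)
    t=(abs(W[...,2]-100)<4)&(h[...,1]<40)&(abs(W[...,0]-523)<60)&(abs(W[...,1]-91)<60)
    print(t.sum(),np.median(W[t],0).round(1),cv2.minAreaRect(W[t][:,:2].astype(np.float32)))
    # intersect pixel rays with z=100, rasterise the mask from above, look for the hole
    R=np.array(m['R']);C=-R.T@np.array(m['t']).ravel()
    z=np.median(W[t][:,2])
    Pz=C+(W-C)*((100-C[2])/(W[...,2]-C[2]))[...,None]
    near=np.linalg.norm(Pz[...,:2]-np.array([523,91]),axis=-1)<22
    dark=near&(W[...,2]<96)
    q=Pz[dark][:,:2]
    if len(q): print('hole',len(q),q.mean(0).round(1),cv2.minEnclosingCircle(q.astype(np.float32)))
    for c in('orange',):
        g=near&(h[...,0]<20)&(h[...,1]>120); print('orange',g.sum(),np.nanmedian(W[g],0).round(1) if g.sum() else '')
for n in sys.argv[2:]: print(n); bore(*snap(n,sys.argv[1]+n))
E
python3 bore.py b1 wrist scene side
```

```text
[518.94984132  64.17139322 230.62073559] [-1.200e-03  1.425e-01  9.898e-01 -1.000e-04] 6.7
wrist
6157 [518.4  94.9  99.3] ((524.03466796875, 91.31688690185547), (86.4062728881836, 86.68289184570312), 76.02266693115234)
hole 337 [522.7  91.2] ((522.9324951171875, 90.87895202636719), 10.266592979431152)
orange 48 [526.7  94.7  83.6]
scene
379 [523.   91.  100.4] ((524.6791381835938, 90.10682678222656), (91.98543548583984, 87.19868469238281), 74.9577407836914)
hole 12 [521.3  86.9] ((521.275390625, 86.88442993164062), 7.610527992248535)
orange 0 
side
395 [523.4  91.6  98.6] ((522.9913940429688, 89.36795043945312), (88.32111358642578, 90.26380920410156), 75.71062469482422)
hole 39 [520.5  86.8] ((523.156005859375, 90.20864868164062), 20.4099063873291)
orange 0
```

View pics/b1wrist.png

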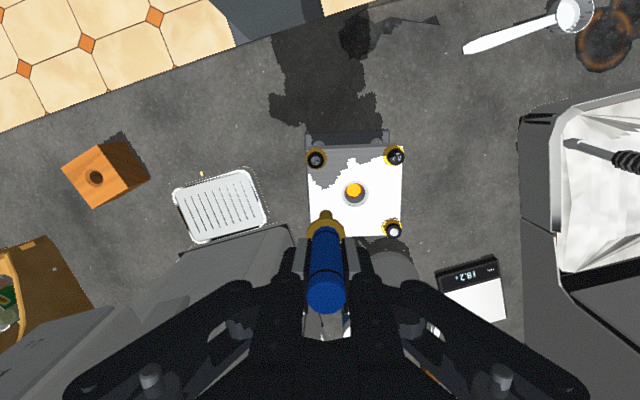

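The bore shows at (354,192) with the orange bush in it, which puts it at about (523.3,91.1). The drift tip shows at (326,212). I'll go over the bore and check the alignment.

{"name": "jog_arm", "arguments": {"plan": [{"linear":[0.2,1.4,0],"turn":[0,0,0],"grip":0},{"linear":[0.15,1.3,0],"turn":[0,0,0],"grip":0},{"linear":[0,0,1.5],"turn":[0,0,0],"grip":0},{"linear":[0,0,1.5],"turn":[0,0,0],"grip":0},{"linear":[0,0,0],"turn":[0,0,0],"grip":0},{"linear":[0,0,0],"turn":[0,0,0],"grip":0}]}}

```text
clock: 7.6
tool_pos: [521.4, 91.5, 202.3]
eef_rot: [-0.0, 0.143, 0.99, 0.0]
contact_force: [-0.0, -0.1, 0.0]
gripper_width: 0.2
finger_force: 59.1
```

```bash
python3 bore.py b2 wrist side scene
python3 - <<'E'
from h import *
o=robot.get_obs();T=o['tool_pos'];out=[]
for n in('wrist','side','scene'):
    m=np.load('b2'+n+'.npz');p=m['p'].copy()
    K=np.array([[m['fx'],0,m['cx']],[0,m['fy'],m['cy']],[0,0,1.]])
    a=np.arange(0,6.3,.1)
    def pr(X): return cv2.projectPoints(np.array(X,float),cv2.Rodrigues(m['R'])[0],m['t'],K,m['dist_coeffs'])[0].reshape(-1,2)
    def pin(r,c,z): return np.c_[c[0]+r*np.cos(a),c[1]+r*np.sin(a),0*a+z]
    c=pr([[523,91,100]])[0]; S=5
    w=40
    x0,y0=int(c[0]-w),int(c[1]-w)
    g=cv2.resize(p[y0:y0+2*w,x0:x0+2*w],None,fx=S,fy=S,interpolation=cv2.INTER_CUBIC)[:, :260*2]
    for X,col in((pin(13,(523.3,91.1),100),(0,255,0)),(pin(5.5,T,T[2]-83.4),(255,0,255))):
        cv2.polylines(g,[((pr(X)-[x0,y0]+.5)*S-.5).astype(np.int32)],True,col,1)
    out.append(cv2.resize(g[:400,60:340],(260,371)))
cv2.imwrite('pics/b2.png',np.hstack(out))
E
```

```text
[521.39725963  91.48775465 202.25412639] [-1.000e-04  1.426e-01  9.898e-01  0.000e+00] 7.6
wrist
6318 [512.9  98.7  99.4] ((520.302734375, 92.11666107177734), (86.10738372802734, 79.22740936279297), 75.67765808105469)
hole 296 [520.7  92.4] ((523.1869506835938, 92.02874755859375), 10.380890846252441)
orange 79 [520.4  93.4  84.6]
side
387 [521.2  87.3  98.4] ((522.0885009765625, 87.868896484375), (91.18024444580078, 90.26124572753906), 74.06185150146484)
hole 38 [520.8  89.1] ((524.0657958984375, 91.62156677246094), 20.138568878173828)
orange 0 
scene
378 [522.1  89.  100.3] ((523.5846557617188, 88.03943634033203), (90.85787200927734, 86.89322662353516), 76.37874603271484)
hole 12 [521.3  86.9] ((521.275390625, 86.88442993164062), 7.610527992248535)
orange 0
```

View pics/b2.png

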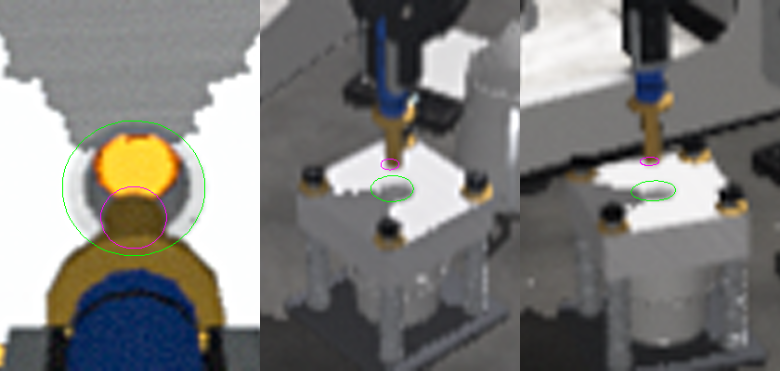

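The overlay agrees: the predicted tip and the bore line up sideways, and about 1.7 mm remains in x. I'll correct that and enter.

{"name": "jog_arm", "arguments": {"plan": [{"linear":[-0.17,0,0.4],"turn":[0,0,0],"grip":0},{"linear":[0,0,0.5],"turn":[0,0,0],"grip":0},{"linear":[0,0,0.5],"turn":[0,0,0],"grip":0},{"linear":[0,0,0.4],"turn":[0,0,0],"grip":0},{"linear":[0,0,0],"turn":[0,0,0],"grip":0},{"linear":[0,0,0],"turn":[0,0,0],"grip":0}]}}

```text
clock: 8.5
tool_pos: [523.2, 91.3, 184.4]
eef_rot: [0.0, 0.142, 0.99, 0.0]
contact_force: [-0.4, 0.2, -1.4]
gripper_width: 0.194
finger_force: 59.1
```

{"name": "jog_arm", "arguments": {"plan": [{"linear":[0,0,0.3],"turn":[0,0,0],"grip":0},{"linear":[0,0,0.3],"turn":[0,0,0],"grip":0},{"linear":[0,0,0.2],"turn":[0,0,0],"grip":0},{"linear":[0,0,0.2],"turn":[0,0,0],"grip":0},{"linear":[0,0,0],"turn":[0,0,0],"grip":0},{"linear":[0,0,0],"turn":[0,0,0],"grip":0}]}}

```text
clock: 9.25
tool_pos: [523.2, 91.3, 174.4]
eef_rot: [0.0, 0.142, 0.99, 0.0]
contact_force: [0.1, -0.8, -0.6]
gripper_width: 0.193
finger_force: 59.1
```

{"name": "jog_arm", "arguments": {"plan": [{"linear":[0,0,0.1],"turn":[0,0,0],"grip":0},{"linear":[0,0,0.1],"turn":[0,0,0],"grip":0},{"linear":[0,0,0.1],"turn":[0,0,0],"grip":0},{"linear":[0,0,0.1],"turn":[0,0,0],"grip":0}]}}

```text
clock: 9.75
tool_pos: [523.2, 91.3, 170.2]
eef_rot: [0.0, 0.142, 0.99, 0.0]
contact_force: [-0.6, 0.5, -1.8]
gripper_width: 0.196
finger_force: 59.1
```

{"name": "jog_arm", "arguments": {"plan": [{"linear":[0,0,0.1],"turn":[0,0,0],"grip":0},{"linear":[0,0,0.1],"turn":[0,0,0],"grip":0}]}}

```text
clock: 10.0
tool_pos: [523.2, 91.3, 168.4]
eef_rot: [0.0, 0.142, 0.99, 0.0]
contact_force: [-0.3, 0.4, 2.6]
gripper_width: 0.193
finger_force: 59.1
```

{"name": "jog_arm", "arguments": {"plan": [{"linear":[0,0,0.1],"turn":[0,0,0],"grip":0},{"linear":[0,0,0.1],"turn":[0,0,0],"grip":0}]}}

```text
clock: 10.25
tool_pos: [523.6, 91.2, 167.3]
eef_rot: [0.001, 0.142, 0.99, 0.0]
contact_force: [-1.6, 0.4, 7.4]
gripper_width: 0.195
finger_force: 59.5
```

{"name": "jog_arm", "arguments": {"plan": [{"linear":[0,0,0.1],"turn":[0,0,0],"grip":0},{"linear":[0,0,0.1],"turn":[0,0,0],"grip":0}]}}

```text
clock: 10.5
tool_pos: [523.7, 91.2, 165.5]
eef_rot: [0.001, 0.142, 0.99, 0.0]
contact_force: [-0.6, 0.6, 8.9]
gripper_width: 0.193
finger_force: 59.7
```

{"name": "jog_arm", "arguments": {"plan": [{"linear":[0,0,0.1],"turn":[0,0,0],"grip":0},{"linear":[0,0,0.1],"turn":[0,0,0],"grip":0}]}}

```text
clock: 10.75
tool_pos: [523.7, 91.2, 163.7]
eef_rot: [0.001, 0.142, 0.99, 0.0]
contact_force: [-3.1, 0.3, 9.3]
gripper_width: 0.196
finger_force: 59.8
```

{"name": "jog_arm", "arguments": {"plan": [{"linear":[0,0,0.1],"turn":[0,0,0],"grip":0},{"linear":[0,0,0.1],"turn":[0,0,0],"grip":0}]}}

```text
clock: 11.0
tool_pos: [523.8, 91.2, 161.8]
eef_rot: [0.001, 0.142, 0.99, 0.0]
contact_force: [-2.5, 0.5, 10.8]
gripper_width: 0.197
finger_force: 59.9
```

{"name": "jog_arm", "arguments": {"plan": [{"linear":[0,0,0.1],"turn":[0,0,0],"grip":0},{"linear":[0,0,0.1],"turn":[0,0,0],"grip":0}]}}

```text
clock: 11.25
tool_pos: [523.8, 91.2, 160.0]
eef_rot: [0.001, 0.142, 0.99, 0.0]
contact_force: [-2.1, -0.4, 11.5]
gripper_width: 0.194
finger_force: 60.0
```

{"name": "jog_arm", "arguments": {"plan": [{"linear":[0,0,0.1],"turn":[0,0,0],"grip":0}]}}

```text
clock: 11.38
tool_pos: [523.9, 91.2, 159.1]
eef_rot: [0.001, 0.142, 0.99, 0.0]
contact_force: [-2.6, -0.5, 11.2]
gripper_width: 0.194
finger_force: 60.1
```

{"name": "jog_arm", "arguments": {"plan": [{"linear":[0,0,0.1],"turn":[0,0,0],"grip":0}]}}

```text
clock: 11.5
tool_pos: [523.9, 91.2, 158.1]
eef_rot: [0.001, 0.142, 0.99, 0.0]
contact_force: [-2.5, -0.2, 12.0]
gripper_width: 0.196
finger_force: 60.1
```

{"name": "jog_arm", "arguments": {"plan": [{"linear":[0,0,0.1],"turn":[0,0,0],"grip":0}]}}

```text
clock: 11.62
tool_pos: [523.9, 91.2, 157.2]
eef_rot: [0.001, 0.142, 0.99, 0.0]
contact_force: [-3.1, 0.7, 12.8]
gripper_width: 0.195
finger_force: 60.2
```

{"name": "jog_arm", "arguments": {"plan": [{"linear":[0,0,0.1],"turn":[0,0,0],"grip":0}]}}

```text
clock: 11.75
tool_pos: [523.9, 91.2, 156.3]
eef_rot: [0.001, 0.142, 0.99, 0.0]
contact_force: [-3.1, -0.7, 12.8]
gripper_width: 0.196
finger_force: 60.2
```

{"name": "jog_arm", "arguments": {"plan": [{"linear":[0,0,0.1],"turn":[0,0,0],"grip":0}]}}

```text
clock: 11.88
tool_pos: [523.9, 91.2, 155.3]
eef_rot: [0.001, 0.142, 0.99, 0.0]
contact_force: [-3.9, 0.2, 13.4]
gripper_width: 0.195
finger_force: 60.5
```

{"name": "jog_arm", "arguments": {"plan": [{"linear":[0.03,0,0.08],"turn":[0,0,0],"grip":0}]}}

```text
clock: 12.0
tool_pos: [523.7, 91.2, 154.6]
eef_rot: [0.001, 0.142, 0.99, 0.0]
contact_force: [-3.5, -0.1, 13.6]
gripper_width: 0.193
finger_force: 60.5
```

{"name": "jog_arm", "arguments": {"plan": [{"linear":[0.03,0,0.08],"turn":[0,0,0],"grip":0}]}}

```text
clock: 12.12
tool_pos: [523.7, 91.2, 153.9]
eef_rot: [0.002, 0.142, 0.99, -0.0]
contact_force: [-2.1, -0.9, 14.4]
gripper_width: 0.197
finger_force: 60.5
```

{"name": "jog_arm", "arguments": {"plan": [{"linear":[0,0,0.08],"turn":[0,0,0],"grip":0}]}}

```text
clock: 12.25
tool_pos: [523.8, 91.3, 153.2]
eef_rot: [0.002, 0.142, 0.99, 0.0]
contact_force: [-2.1, 0.8, 12.5]
gripper_width: 0.195
finger_force: 60.5
```

{"name": "jog_arm", "arguments": {"plan": [{"linear":[0,0,0.08],"turn":[0,0,0],"grip":0}]}}

```text
clock: 12.38
tool_pos: [523.2, 91.4, 151.1]
eef_rot: [0.001, 0.142, 0.99, 0.0]
contact_force: [0.8, 0.3, -1.3]
gripper_width: 0.192
finger_force: 59.4
```

{"name": "jog_arm", "arguments": {"plan": [{"linear":[0,0,0.06],"turn":[0,0,0],"grip":0}]}}

```text
clock: 12.5
tool_pos: [522.4, 91.4, 149.1]
eef_rot: [-0.0, 0.142, 0.99, 0.0]
contact_force: [0.2, -0.5, -1.8]
gripper_width: 0.191
finger_force: 59.4
```

It gave way, and the force dropped to nothing. Withdrawing.

{"name": "jog_arm", "arguments": {"plan": [{"linear":[-0.03,0,-0.4],"turn":[0,0,0],"grip":0},{"linear":[-0.02,0,-0.6],"turn":[0,0,0],"grip":0},{"linear":[0,0,-0.8],"turn":[0,0,0],"grip":0},{"linear":[0,0,-1],"turn":[0,0,0],"grip":0},{"linear":[0,0,-1],"turn":[0,0,0],"grip":0},{"linear":[0,0,-1.4],"turn":[0,0,0],"grip":0},{"linear":[0,0,-1.6],"turn":[0,0,0],"grip":0},{"linear":[0,0,-1.6],"turn":[0,0,0],"grip":0}]}}

```text
clock: 13.5
tool_pos: [523.2, 91.3, 234.9]
eef_rot: [0.0, 0.142, 0.99, 0.0]
contact_force: [-0.2, 0.9, -1.3]
gripper_width: 0.196
finger_force: 59.3
```

```bash
python3 bore.py b3 wrist scene
python3 - <<'E'
from h import *
a=cv2.imread('pics/b3scene.png')[150:240,260:350]; b=cv2.imread('pics/b3wrist.png')[100:300,230:480]
cv2.imwrite('pics/b3.png',np.hstack([cv2.resize(a,(360,360),interpolation=cv2.INTER_CUBIC),cv2.resize(b,(440,360))]))
E
```

```text
[523.16316947  91.27839022 234.87716205] [3.000e-04 1.424e-01 9.898e-01 1.000e-04] 13.5
wrist
5577 [516.4  96.7  99.4] ((523.8902587890625, 91.06664276123047), (86.2903060913086, 86.60153198242188), 75.89350128173828)
hole 320 [522.7  91.5] ((522.7630004882812, 91.2032470703125), 10.152390480041504)
orange 110 [536.7  89.2  32.2]
scene
383 [523.   89.2 100.5] ((523.9749145507812, 89.3951416015625), (93.77711486816406, 86.81988525390625), 78.05824279785156)
hole 13 [522.   86.7] ((522.5679931640625, 86.69632720947266), 8.52160358428955)
orange 0
```

View pics/b3.png

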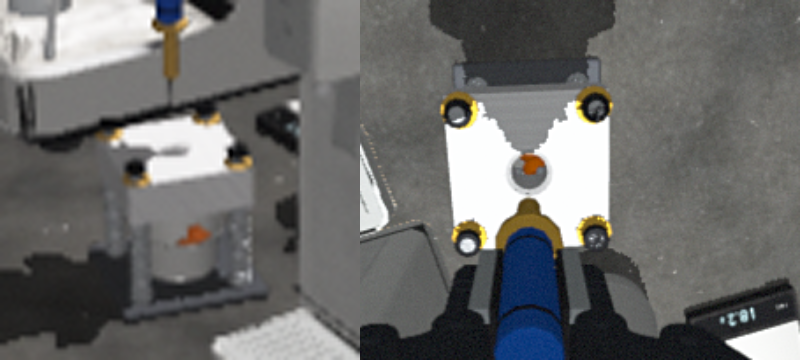

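The bush has dropped: it shows orange inside the basket in both views, and the carrier is back up at z≈100. Now back to the holder.

{"name": "jog_arm", "arguments": {"plan": [{"linear":[4,0,0],"turn":[0,0,0],"grip":0},{"linear":[4,-3,0],"turn":[0,0,0],"grip":0},{"linear":[-0.6,-5.4,0],"turn":[0,0,0],"grip":0},{"linear":[-0.6,-5.4,0],"turn":[0,0,0],"grip":0},{"linear":[-0.6,-5.4,0],"turn":[0,0,0],"grip":0},{"linear":[-0.6,-5.4,0],"turn":[0,0,0],"grip":0},{"linear":[0,-2.6,0],"turn":[0,0,0],"grip":0},{"linear":[0,0,0],"turn":[0,0,0],"grip":0}]}}

```text
clock: 14.6
tool_pos: [392.1, -155.3, 233.1]
eef_rot: [-0.0, 0.144, 0.99, 0.0]
contact_force: [1.5, 0.1, -1.7]
gripper_width: 0.196
finger_force: 59.2
```

{"name": "jog_arm", "arguments": {"plan": [{"linear":[-2.5,-1.1,0],"turn":[0,0,0],"grip":0},{"linear":[-2.5,-1.0,0],"turn":[0,0,0],"grip":0},{"linear":[0,0,3],"turn":[0,0,0],"grip":0},{"linear":[0,0,3],"turn":[0,0,0],"grip":0},{"linear":[0,0,1],"turn":[0,0,0],"grip":0},{"linear":[0,0,0],"turn":[0,0,0],"grip":0},{"linear":[0,0,0],"turn":[0,0,0],"grip":0}]}}

```text
clock: 15.48
tool_pos: [435.3, -188.3, 164.8]
eef_rot: [0.001, 0.142, 0.99, -0.0]
contact_force: [0.4, 0.3, -2.1]
gripper_width: 0.196
finger_force: 59.2
```

Run:
```python
from h import *
o=robot.get_obs();print(o['tool_pos'],o['eef_rot'].round(4),o['clock'],o['contact_force'])
p,d,m=snap('wrist','r1');W=cloud(p,d,m)
t=(abs(W[...,2]-45)<3)&(abs(W[...,0]-437)<45)&(abs(W[...,1]+189)<45)
print(t.sum(),cv2.minAreaRect(W[t][:,:2].astype(np.float32)))
for n in('scene','side'):
    p,d,m=snap(n,n+'r1');W=cloud(p,d,m);h=cv2.cvtColor(p,cv2.COLOR_BGR2HSV)
    near=np.linalg.norm(W[...,:2]-o['tool_pos'][:2],axis=-1)<25
    q=W[near&(h[...,1]>110)&(h[...,0]<35)&(W[...,2]>o['tool_pos'][2]-90)]
    print(n,'shank min z',np.percentile(q[:,2],[0,3,97]) if len(q) else '', q[q[:,2]<o['tool_pos'][2]-60].mean(0) if len(q) else '')
    g=(h[...,0]<22)&(h[...,1]>110)&(np.linalg.norm(W[...,:2]-[523,91],axis=-1)<40)&(W[...,2]<60)&(W[...,2]>8)
    print('orange',g.sum(),np.percentile(W[g],[5,50,95],axis=0).round(0).tolist() if g.sum() else '')
```

```text
[ 435.27650035 -188.28978012  164.84060796] [ 8.000e-04  1.423e-01  9.898e-01 -4.000e-04] 15.475 [ 0.41761438  0.27333643 -2.13969133]
2810 ((437.5226745605469, -189.23284912109375), (56.59959030151367, 56.18794250488281), 11.183894157409668)
scene shank min z [ 83.05639712  87.02285869 410.08260981] [ 433.22226496 -192.58220871   95.74292724]
orange 21 [[528.0, 78.0, 25.0], [537.0, 86.0, 31.0], [542.0, 90.0, 36.0]]
side shank min z [ 84.6750518   92.89535123 635.53009087] [ 432.60111562 -191.79260504   95.21690655]
orange 7 [[526.0, 82.0, 19.0], [530.0, 83.0, 21.0], [536.0, 86.0, 27.0]]
```

{"name": "jog_arm", "arguments": {"plan": [{"linear":[-0.15,0,1],"turn":[0,0,0],"grip":0},{"linear":[0,0,1.2],"turn":[0,0,0],"grip":0},{"linear":[0,0,0.8],"turn":[0,0,0],"grip":0},{"linear":[0,0,0],"turn":[0,0,0],"grip":0},{"linear":[0,0,0],"turn":[0,0,0],"grip":0},{"linear":[0,0,0],"turn":[0,0,0],"grip":0}]}}

```text
clock: 16.38
tool_pos: [436.3, -188.7, 133.9]
eef_rot: [0.0, 0.142, 0.99, -0.0]
contact_force: [0.5, -0.0, -1.3]
gripper_width: 0.194
finger_force: 59.2
```

{"name": "jog_arm", "arguments": {"plan": [{"linear":[-0.05,-0.02,0.5],"turn":[0,0,0],"grip":0},{"linear":[0,0,0.5],"turn":[0,0,0],"grip":0},{"linear":[0,0,0.5],"turn":[0,0,0],"grip":0},{"linear":[0,0,0],"turn":[0,0,0],"grip":0}]}}

```text
clock: 16.88
tool_pos: [436.2, -188.6, 117.8]
eef_rot: [-0.0, 0.142, 0.99, 0.0]
contact_force: [0.5, 0.8, -0.4]
gripper_width: 0.191
finger_force: 59.2
```

{"name": "jog_arm", "arguments": {"plan": [{"linear":[0,0,0.6],"turn":[0,0,0],"grip":0},{"linear":[0,0,0.6],"turn":[0,0,0],"grip":0},{"linear":[0,0,0.6],"turn":[0,0,0],"grip":0},{"linear":[0,0,0.3],"turn":[0,0,0],"grip":0},{"linear":[0,0,0],"turn":[0,0,0],"grip":0}]}}

```text
clock: 17.5
tool_pos: [436.4, -188.8, 97.2]
eef_rot: [-0.0, 0.142, 0.99, 0.0]
contact_force: [0.5, -0.3, -0.9]
gripper_width: 0.196
finger_force: 59.2
```

Nearly home. I'll lower it until it touches.

{"name": "jog_arm", "arguments": {"plan": [{"linear":[0,0,0.2],"turn":[0,0,0],"grip":0},{"linear":[0,0,0.1],"turn":[0,0,0],"grip":0},{"linear":[0,0,0.05],"turn":[0,0,0],"grip":0},{"linear":[0,0,0],"turn":[0,0,0],"grip":0}]}}

```text
clock: 18.0
tool_pos: [436.6, -188.9, 94.0]
eef_rot: [0.0, 0.142, 0.99, 0.0]
contact_force: [-0.1, 0.2, -1.2]
gripper_width: 0.196
finger_force: 59.2
```

{"name": "jog_arm", "arguments": {"plan": [{"linear":[0,0,0.08],"turn":[0,0,0],"grip":0},{"linear":[0,0,0],"turn":[0,0,0],"grip":0}]}}

```text
clock: 18.25
tool_pos: [436.5, -188.9, 93.1]
eef_rot: [-0.0, 0.142, 0.99, 0.0]
contact_force: [-0.4, 0.3, -1.5]
gripper_width: 0.193
finger_force: 59.2
```

{"name": "jog_arm", "arguments": {"plan": [{"linear":[0,0,0.07],"turn":[0,0,0],"grip":0},{"linear":[0,0,0],"turn":[0,0,0],"grip":0}]}}

```text
clock: 18.5
tool_pos: [436.6, -188.9, 92.5]
eef_rot: [0.0, 0.142, 0.99, 0.0]
contact_force: [-0.6, 0.5, -0.7]
gripper_width: 0.194
finger_force: 59.3
```

{"name": "jog_arm", "arguments": {"plan": [{"linear":[0,0,0],"turn":[0,0,0],"grip":0.25},{"linear":[0,0,0],"turn":[0,0,0],"grip":0.35},{"linear":[0,0,0],"turn":[0,0,0],"grip":0.5},{"linear":[0,0,0],"turn":[0,0,0],"grip":0.7},{"linear":[0,0,0],"turn":[0,0,0],"grip":0.7},{"linear":[0,0,0],"turn":[0,0,0],"grip":0.7}]}}

```text
clock: 19.25
tool_pos: [436.5, -188.9, 92.5]
eef_rot: [0.0, 0.142, 0.99, 0.0]
contact_force: [0.2, 0.2, 0.3]
gripper_width: 0.697
finger_force: 0.0
```

{"name": "jog_arm", "arguments": {"plan": [{"linear":[0,0,-1],"turn":[0,0,0],"grip":0.7},{"linear":[0,0,-2],"turn":[0,0,0],"grip":0.7},{"linear":[0,0,-3],"turn":[0,0,0],"grip":0.7},{"linear":[0,0,-3],"turn":[0,0,0],"grip":0.7},{"linear":[0,0,-3],"turn":[0,0,0],"grip":0.7},{"linear":[0,0,-3],"turn":[0,0,0],"grip":0.7},{"linear":[0,0,0],"turn":[0,0,0],"grip":0.7},{"linear":[0,0,0],"turn":[0,0,0],"grip":0.7}]}}

```text
clock: 20.25
tool_pos: [436.5, -188.9, 242.2]
eef_rot: [-0.0, 0.142, 0.99, 0.0]
contact_force: [0.2, -0.1, 0.5]
gripper_width: 0.7
finger_force: 0.0
```

```bash
python3 look.py f1; python3 bore.py f wrist scene
python3 - <<'E'
from h import *
a=cv2.imread('pics/fscene.png')[140:310,250:400]; b=cv2.imread('pics/f1.png')[100:300,200:450]
cv2.imwrite('pics/f.png',np.hstack([cv2.resize(a,(400,450),interpolation=cv2.INTER_CUBIC),cv2.resize(b,(400,450))]))
E
```

```text
[ 436.47736777 -188.86753668  242.23502485] [-0.68 -0.28 -0.28  1.57  0.   -0.4 ] [-1.000e-04  1.424e-01  9.898e-01  1.000e-04] 20.25 0.7002248059332745
426
top 258 [ 436.91232276 -188.61667171  112.22424712] ((437.30126953125, -188.48072814941406), 8.826587677001953)
block 1693 ((437.3270263671875, -189.39517211914062), (56.287315368652344, 55.86962890625), 10.914131164550781)
[ 436.29593106 -188.68789042  241.76476176] [-4.000e-04  1.424e-01  9.898e-01  3.000e-04] 20.3
wrist
4451 [522.8  86.2  99.1] ((522.8064575195312, 87.57600402832031), (81.38490295410156, 87.65687561035156), 76.04671478271484)
hole 276 [521.6  87.6] ((522.3387451171875, 88.89360046386719), 11.135759353637695)
orange 0 
scene
390 [523.2  90.5 100.3] ((523.6806030273438, 90.17776489257812), (90.5960693359375, 87.17268371582031), 75.62844848632812)
hole 11 [522.7  85.6] ((522.42236328125, 86.09944152832031), 8.499358177185059)
orange 0
```

View pics/f.png

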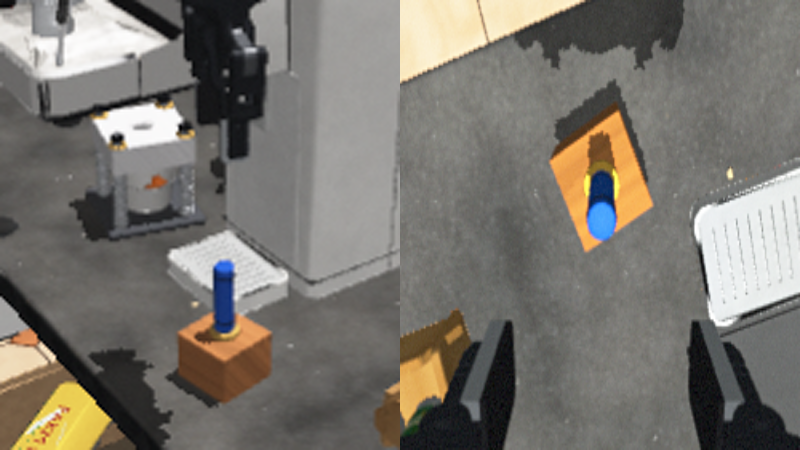

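The drift stands upright on its collar, top at z≈112 as at the start. The bush is in the basket and the gripper is clear.

```bash
python3 -c "
from rig import robot
print(robot.hand_in())"
```

```text
the job is handed in; nothing more can be done
None
```

The job is handed in, with no verdict returned: the bush was pushed out and dropped into the basket (it gave way at about 14 N), the drift is back upright in its holder on its collar, and I saw no sign of the basket or anything else having moved, though I didn't measure that.

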